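# Dock the paint carrier and click its lock

### The job

Pick up the plywood paint carrier by its boxcar shell, set it down in the spray-booth dock with its knob at the end with the red keeper bar so that it lies flat on the dock's floor, and let go with the knob still unlocked. Then take the black knob and turn it clockwise, past its click, until it stops against its locked end; let go and leave the carrier lying in the dock. Do not drop the carrier, and leave the paint jar, the brush cup and the green locomotive alone.

Things in the scene. Friction and masses are not known exactly. Their poses are not given: they have to be found in the camera images.
- carrier: Loose paint carrier, 0.4 to 0.65 kg: plywood board 196 mm long (x), 70 wide (y), 18 thick; origin at the centre of its underside, z up. Fixed on it: a red boxcar shell, x = -94 to +16 mm, 36 mm wide in y (roof 40 mm above z = 60), z = 18 to 65. At the other end, the lock knob. Its +x end is the bolt end: a brass bolt slides out 18 mm, at 9 mm height, as the knob turns.
- shell_grip (a point): Where to hold the shell: on its centre line at x = -4 mm, z = 42 mm of the carrier, within 10 mm of the carrier's balance point. Axes as the carrier's: the fingers close along y on the shell's 36 mm width.
- knob_axis (a point): Point of the carrier on the knob's axis, at its grip height: x = +68 mm, y = 0, z = 40 mm of the carrier; axes as the carrier's (they do not turn with the knob). Knob: black, round, ribbed, 52 to 55 mm in diameter, z = 24 to 53 mm, white pointer line on top. Board's top at z = 18; the shell's end face is 52 mm from the axis.
- lock_knob (a joint): Turn of the knob, rad, clockwise from above: 0 unlocked, 1.4 locked end stop; starts at 0 to 0.25. Pointer: 80 degrees anticlockwise of the carrier's +x at 0, along +x (bolt end) when locked. It turns easily to about 0.7, then resists with about 0.15 N m up to the click at 1.1; past that a spring drives it to the stop and holds it. Let go between 0.8 and 1.05 it springs back to about 0.7.
- dock: Fixed cradle: base 250 x 124 mm, 10 mm thick; origin at the centre of its underside, z up. Pocket 206 mm (x) by 80 mm (y): 5 mm to spare all round the carrier. Dark walls up to 18 mm above the bench, then yellow lips flaring out at 45 degrees to 27 mm. +x is the keeper end: a 24 mm gap in the wall for the bolt, and a red keeper bar outside, top at 29 mm. Carrier's +x goes along dock's +x.
- dock_seat (a point): Centre of the dock's floor, 10 mm above the bench, where the carrier's origin comes to lie (give or take the 5 mm play). Axes as the dock's.
- paint_jar: Bystander: loose glass jar with green cap, 48 mm in diameter, 62 mm tall; origin at the centre of its underside.
- brush_cup: Bystander: loose red cup, 76 mm in diameter at the rim, 85 mm tall, with brushes and pens up to about 150 mm; origin at the centre of its underside.
- spare_loco: Bystander: loose green locomotive body on a wooden block, 120 mm long (x), 30 mm wide, 52 mm tall; origin at the centre of its underside.
There are look-alikes about, which are no part of the job. There is more than one size of the carrier; the one meant has the size given above.

How it is judged (in metres and radians):
On the way, in this order (a step that is already met when the one before it is completed fails the run):
1. the carrier lies flat in the dock, knob at the keeper end, let go, with the knob still unlocked (below 0.6 rad) (horizontal distance between carrier and dock_seat below 0.012 m and x of knob_axis in the frame of dock_seat above 0.05 m and z of carrier in the frame of dock_seat below 0.005 m and angle between carrier's own z axis and vertical below 0.06 rad and contact force between the fingers and carrier below 0.2 N and value of joint lock_knob below 0.6 rad), for 0.2 s.
2. the knob has clicked past its detent and reached its locked end (above 1.3 rad) with the carrier in the dock (value of joint lock_knob above 1.3 rad and horizontal distance between carrier and dock_seat below 0.012 m and z of carrier in the frame of dock_seat below 0.008 m), for 0.1 s.
At the end, for the whole second after the job is handed in: The carrier rests in the dock (within 12 mm of its seat in plan, under 5 mm above the floor, tilted under 0.06 rad, at rest), knob at the keeper end, and the knob stands at its locked end (above 1.3 of 1.4 rad) (value of joint lock_knob above 1.3 rad and horizontal distance between carrier and dock_seat below 0.012 m and x of knob_axis in the frame of dock_seat above 0.05 m and z of carrier in the frame of dock_seat below 0.005 m and angle between carrier's own z axis and vertical below 0.06 rad and linear speed of carrier below 0.02 m/s); the robot touches nothing.
It fails at once if the carrier is dropped (falls free, untouched by the fingers, faster than 0.5 m/s while more than 35 mm above the bench) (height (world z) of carrier above 0.035 m and contact force between the fingers and carrier below 0.1 N and linear speed of carrier above 0.5 m/s).
It fails at once if a bystander is shifted by more than 25 mm or tipped over (distance of any of paint_jar, brush_cup, spare_loco from where it was at the start of the episode above 0.025 m or angle between any of paint_jar, brush_cup, spare_loco's own z axis and vertical above 0.5 rad).
It also fails if it takes over 58 s, if anything falls off the work surface, if the arm or the gripper's body presses on something with over 40 N, if the wrist force passes 120 N, or if a joint passes its speed limit or range.

### The arm

A 6-joint arm with a two-finger parallel gripper is mounted at the origin on the work surface. World frame = base frame: x ahead of the robot, y to its left, z up, the work surface at z = 0. Lengths are in m, angles in degrees, forces in N, time in s.
With the tool pointing down it reaches from about 0.375 to 0.9 m from the base axis. Payload 3.1 kg.
Tool frame: the origin (TCP) lies at the very end of the fingers, on their centre line; the grasp point (between the pads) lies 19 mm behind it (bot.tcp_to_grasp is the distance from the TCP to the grasp point, in m); z points along the fingers, y is the line along which they close (so a half turn about z gives the same grasp; the last joint's range is limited). The gripper opens to 87 mm and grips with 3 to 60 N. Pads are 19 mm wide; open, the fingers measure 117 mm over their backs; the gripper's body (75 mm by 190 mm) begins 51 mm behind the grasp point.
Start: joints at [59.272, 30.224, 82.088, -0, 67.689, -10.227], TCP at [0.219, 0.585, 0.223] pointing down, gripper open.
Joint ranges: [-176.69, 176.69], [-43.24, 126.21], [12.49, 139.97], [-82, 262], [0, 151.66], [-163.58, 163.58]. Speed limits (degrees/s): [159.86, 159.86, 180, 180, 180, 180].

### API

Orientations are given as a 3x3 rotation matrix whose columns are the frame's x, y, z axes.
In Python, from rig import telemetry, capture, camera_info, job, bot gives the robot as it stands. The module is installed in compiled form; this text tells all that it offers.
- The arm moves only by the tool carry_out, never from a script. Its argument "deltas" is a list that holds one entry, the list of rows, each a list of 7 numbers: the shift along the tool's x, y, z scaled (see below), then the turn, a rotation vector about the tool's x, y, z scaled (see below), then the closure, from -1 (fully open) to 1 (shut). In form: [[[dx, dy, dz, ax, ay, az, claw], ...]]. A call has exactly 10 rows; each row is the pose to reach, as a shift and turn from the pose commanded when the call began, along the tool's axes at that moment, turning the shorter way round; what a row does not reach only later rows make up. The controller multiplies each number of a shift by 15 cm and each number of a turn by 360 degrees. A row lasts 1/12 s, in which the tool goes at most 41.7 mm and 7.16 degrees, less where a joint would pass 70% of its speed; a pose out of reach is approached as far as the arm can. A call with a number of a shift or a turn outside -1 to 1 is refused whole. A call with a gripper value outside its range is refused whole. The fingers move at their own pace and stop on an object; the grip force is fixed at half the most. Time passes only in rows, so rows that repeat a pose let the fingers close, or fill a call up. It gives the time, the measured TCP pose, the force, the opening and the grip force at its end, in the units of the state.
- telemetry.read_state(): the state, without advancing time (a new reading comes with each control period).
- capture(name): name is "side" or "top" or "wrist"; returns the picture (420x560x3 uint8, red, green, blue); there is no depth.
- camera_info(name): a dict with "mtx" (3x3 intrinsics, pixels), "cam_to_world" (4x4, takes a point from camera to world coordinates); the wrist camera has in their place "T_tool_cam" (4x4, takes a point from camera to tool coordinates, whose origin is the TCP and whose axes are the flange's). Camera axes: x right, y down, z forward; pixel columns grow to the right and rows downward; lengths in m; the calibration is good to about 2 mm. The wrist camera is an equidistant fisheye: a pixel r from the principal point sees the ray r / f radians off the axis. A picture is of the moment at which its call begins: read the wrist's pose just before it. camera_info takes no time and is no camera call.
- job.hand_in(): hands the job in; it is judged then, once.
The state is a dict: "time_s": time; "joint_positions": joint angles; "qvel": joint speeds; "tau": joint torques, N m; "position": TCP position; "tcp_rot": TCP orientation; "force": force on the tool from outside, world axes, zero at the start; "moment": the same for the moment, N m; "opening": opening from 0.0 (shut) to 1.0 (fully open); "grasp_force": force on a finger pad.
Only numpy, scipy, OpenCV 4.12 (cv2) and the standard library are available. Lean on these libraries where they do the work, as an engineer would, in place of code of your own. Each camera call takes 0.05 s, during which the arm holds its last target. There are 200 camera calls.

## Working session

There is one attempt and no reset: what is moved stays moved. The work goes in short steps, Python scripts to look and compute and a tool call to move; the robot and the scene stay as the last step left them, time stands still between calls to the robot, and variables do not carry over. Pictures are saved under pics/ and viewed, at most 10 in all, crops included, and the job is handed in when it is done.

Besides the shell and the picture viewer there is one more tool, called after "Emit:" as name(argument=value, ...) on one line, values as JSON. carry_out: Moves the arm, as the interface text tells. Its arguments: {"type":"object","properties":{"deltas":{"type":"array","items":{"type":"array","items":{"type":"array","items":{"type":"number"}}}}},"required":["deltas"]}

```bash
mkdir -p pics
python3 - <<'E'
from rig import telemetry,capture,camera_info,bot
import cv2,numpy as np
np.set_printoptions(precision=4,suppress=True)
s=telemetry.read_state();print(s)
for n in ("side","top","wrist"):
    im=capture(n);cv2.imwrite(f"pics/{n}0.png",im[:,:,::-1]);print(n,camera_info(n))
E
```

```text
{'time_s': 0.0, 'joint_positions': array([ 59.2728,  30.2801,  82.1567,  -0.0019,  67.6892, -10.2277]), 'qvel': array([ 0.1185, -0.0551,  0.0461, -0.0088,  0.0076, -0.0164]), 'tau': array([  0.0013, -44.0029, -17.6593,   0.0634,   0.058 ,  -0.0002]), 'position': array([0.2185, 0.5848, 0.2216]), 'tcp_rot': array([[-0.9367,  0.3502, -0.0011],
       [ 0.3502,  0.9367, -0.0019],
       [ 0.0004, -0.0022, -1.    ]]), 'force': array([-0.6841,  0.334 , -0.2806]), 'moment': array([0.0047, 0.0283, 0.0046]), 'grasp_force': 0.0, 'opening': 1.0010285771553353}
side {'mtx': array([[402.2697,   0.    , 278.5887],
       [  0.    , 402.2697, 207.8856],
       [  0.    ,   0.    ,   1.    ]]), 'cam_to_world': array([[-0.8612, -0.3714,  0.347 ,  0.2973],
       [-0.5081,  0.6116, -0.6064,  0.6252],
       [ 0.013 , -0.6985, -0.7155,  0.8042],
       [ 0.    ,  0.    ,  0.    ,  1.    ]])}
top {'mtx': array([[485.7644,   0.    , 272.4407],
       [  0.    , 485.7644, 217.5863],
       [  0.    ,   0.    ,   1.    ]]), 'cam_to_world': array([[ 0.0051, -0.9989,  0.0458,  0.5745],
       [-0.9998, -0.0041,  0.0213, -0.0185],
       [-0.0211, -0.0459, -0.9987,  1.5178],
       [ 0.    ,  0.    ,  0.    ,  1.    ]])}
wrist {'mtx': array([[325.1923,   0.    , 282.9369],
       [  0.    , 325.1923, 209.5212],
       [  0.    ,   0.    ,   1.    ]]), 'T_tool_cam': array([[ 0.0003, -0.952 , -0.306 ,  0.0835],
       [ 1.    ,  0.0005, -0.0006, -0.0001],
       [ 0.0008, -0.306 ,  0.952 , -0.1615],
       [ 0.    ,  0.    ,  0.    ,  1.    ]])}
```

View pics/top0.png

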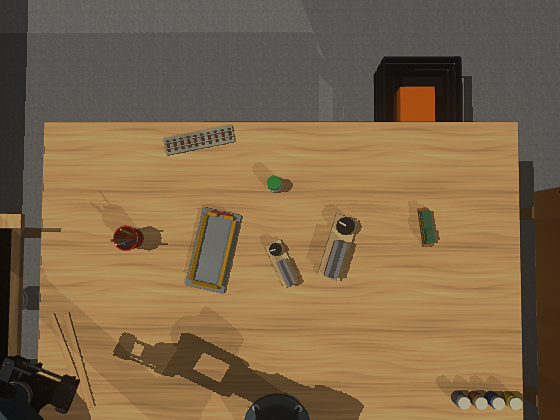

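View pics/side0.png

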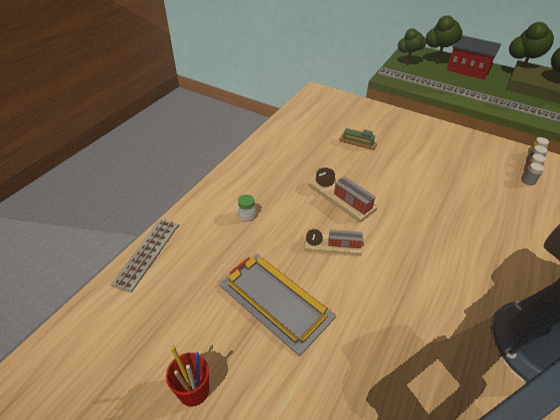

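The large carrier is at top (338,245) and side (343,193). A smaller look-alike is at top (284,265) and side (335,241). The dock is at top (214,250), with its red keeper bar at the far end (222,211). The track piece at top (200,140) and the loco at (428,227) are not candidates. I choose (338,245) on size: about 68 px at 320 px/m, roughly 0.2 m. I'll check that in one close crop.

Run:
```python
import cv2
im=cv2.imread("pics/top0.png")[195:305,175:375]
cv2.imwrite("pics/crop1.png",cv2.resize(im,None,fx=4,fy=4,interpolation=cv2.INTER_CUBIC))
```

```text
(no output)
```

View pics/crop1.png

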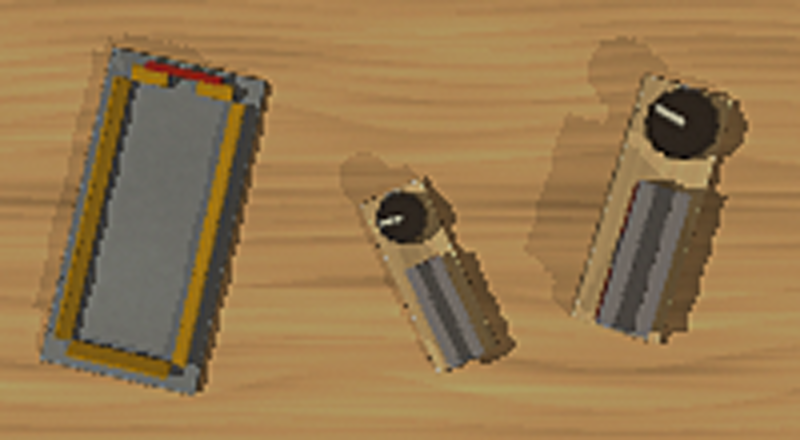

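The crop shows the large carrier: knob at top px (345.5,225.5), roof about 338..348 × 241..280. Its pointer is up-left, so it is unlocked. The dock has its red bar at (221,213), with its x axis nearly parallel to the carrier's.

```bash
cat > h.py <<'E'
import numpy as np,cv2
from rig import telemetry,capture,camera_info,bot
np.set_printoptions(precision=4,suppress=True)
def cast(cam,px,z):
    i=camera_info(cam);px=np.atleast_2d(px).astype(float);K=i["mtx"]
    d=np.c_[(px[:,0]-K[0,2])/K[0,0],(px[:,1]-K[1,2])/K[1,1],np.ones(len(px))]
    return _hit(i["cam_to_world"],d,z)
def _hit(T,d,z):
    d=d@T[:3,:3].T;o=T[:3,3];return o+d*((z-o[2])/d[:,2])[:,None]
def wcast(s,px,z):
    i=camera_info("wrist");px=np.atleast_2d(px).astype(float);K=i["mtx"]
    u=(px-K[:2,2])/K[0,0];r=np.linalg.norm(u,axis=1)+1e-9
    d=np.c_[u*(np.sin(r)/r)[:,None],np.cos(r)]
    W=np.eye(4);W[:3,:3]=s["tcp_rot"];W[:3,3]=s["position"]
    return _hit(W@i["T_tool_cam"],d,z)
def mask(im,lo,hi,box):
    m=cv2.inRange(cv2.cvtColor(im,cv2.COLOR_RGB2HSV),np.array(lo),np.array(hi))
    o=np.zeros_like(m);x0,y0,x1,y1=box;o[y0:y1,x0:x1]=m[y0:y1,x0:x1];return o
def big(m):
    c=max(cv2.findContours(m,cv2.RETR_EXTERNAL,cv2.CHAIN_APPROX_NONE)[0],key=cv2.contourArea)
    return c
def pts(m): return np.argwhere(m)[:,::-1]
def rect(P):
    (c,(w,h),a)=cv2.minAreaRect(P[:,:2].astype(np.float32))
    if w<h:w,h,a=h,w,a+90
    return np.array(c),w,h,(a+90)%180-90
E
python3 - <<'E'
from h import *
im=cv2.imread("pics/top0.png")[:,:,::-1].copy()
k=big(mask(im,(0,0,0),(179,255,62),(332,212,358,238)))[:,0]
c,r=cv2.minEnclosingCircle(k);print("knob px",c,r,cast("top",c,.053))
g=big(mask(im,(0,0,60),(179,75,255),(320,238,352,284)))[:,0]
print("roof px n",len(g),"rect",rect(cast("top",g,.065)))
y=pts(mask(im,(20,150,90),(32,255,255),(182,200,246,298)))
print("lips",rect(cast("top",y,.024)))
rd=pts(mask(im,(0,170,90),(6,255,255),(182,200,246,298)))
print("keeper",len(rd),cast("top",rd.mean(0),.029))
si=cv2.imread("pics/side0.png")[:,:,::-1].copy()
k=big(mask(si,(0,0,0),(179,255,60),(310,160,340,190)))[:,0]
print("side knob",cv2.minEnclosingCircle(k),cast("side",cv2.minEnclosingCircle(k)[0],.045))
E
```

```text
knob px (345.0, 225.5) 9.178879737854004 [[ 0.6187 -0.2056  0.053 ]]
roof px n 96 rect (array([ 0.5178, -0.1745]), 0.11165469884872437, 0.042374223470687866, -16.977638244628906)
lips (array([0.543, 0.199]), 0.23019583523273468, 0.10424422472715378, -12.444923400878906)
keeper 36 [[0.6566 0.1726 0.029 ]]
side knob ((329.0, 184.0), 9.999999747378752e-05) [[ 0.5922 -0.1724  0.045 ]]
```

Knob-to-roof distance is 105.6 mm (107 expected), so yaw is −17°. The lips measure about 230×104 (224×98 expected) at yaw ≈ −12.6°. Next I'll work out the move above the shell.

```bash
cat >> h.py <<'E'
from scipy.spatial.transform import Rotation as Ro
def goal(p,yaw_y):
    "shift and turn, in the move's units, to TCP p, pointing down, tool y at yaw_y deg"
    s=telemetry.read_state();R=s["tcp_rot"];a=np.radians(yaw_y)
    y=np.array([np.cos(a),np.sin(a),0]);z=np.array([0,0,-1.]);G=np.c_[np.cross(y,z),y,z]
    print("t",s["time_s"],"pos",s["position"],"shift",R.T@(np.array(p)-s["position"])/.15,
      "turn",Ro.from_matrix(R.T@G).as_rotvec(degrees=True)/360,"F",s["force"],"open",s["opening"],s["grasp_force"],"J",s["joint_positions"].round(1))
E
python3 -c "
from h import *
goal((.5513,-.1847,.20),73)"
```

```text
t 0.15 pos [0.2186 0.5849 0.2218] shift [-3.8747 -4.0285  0.1511] turn [-0.0003 -0.0001 -0.0097] F [ 0.0642 -0.3609 -0.2887] open 1.0003592794989529 0.0 J [ 59.3  30.3  82.1  -0.   67.7 -10.2]
```

Emit:
carry_out(deltas=[[[-0.1,-0.1,0,0,0,0,-1],[-0.2,-0.2,0,0,0,0,-1],[-0.3,-0.3,0,0,0,0,-1],[-0.4,-0.4,0,0,0,0,-1],[-0.5,-0.5,0,0,0,0,-1],[-0.6,-0.6,0,0,0,0,-1],[-0.7,-0.7,0,0,0,0,-1],[-0.8,-0.8,0,0,0,0,-1],[-0.9,-0.9,0,0,0,0,-1],[-0.98,-1.0,0,0,0,0,-1]]])

```text
time_s: 0.98
position: [0.3045, 0.3923, 0.2224]
tcp_rot: [[-0.937, 0.35, 0.0], [0.35, 0.937, -0.0], [-0.0, -0.0, -1.0]]
force: [0.9, -0.6, 0.4]
opening: 1.001
grasp_force: 0.0
```

Emit:
carry_out(deltas=[[[-0.1,-0.1,0,0,0,0,-1],[-0.2,-0.2,0,0,0,0,-1],[-0.3,-0.3,0,0,0,0,-1],[-0.4,-0.4,0,0,0,0,-1],[-0.5,-0.5,0,0,0,0,-1],[-0.6,-0.6,0,0,0,0,-1],[-0.7,-0.7,0,0,0,0,-1],[-0.8,-0.8,0,0,0,0,-1],[-0.9,-0.9,0,0,0,0,-1],[-0.98,-1.0,0,0,0,0,-1]]])

```text
time_s: 1.82
position: [0.3899, 0.2004, 0.2225]
tcp_rot: [[-0.937, 0.35, 0.0], [0.35, 0.937, -0.0], [-0.0, 0.0, -1.0]]
force: [0.2, 0.7, -0.5]
opening: 1.0
grasp_force: 0.0
```

Emit:
carry_out(deltas=[[[-0.1,-0.1,0,0,0,0,-1],[-0.2,-0.2,0,0,0,0,-1],[-0.3,-0.3,0,0,0,0,-1],[-0.4,-0.4,0,0,0,0,-1],[-0.5,-0.5,0,0,0,0,-1],[-0.6,-0.6,0,0,0,0,-1],[-0.7,-0.7,0,0,0,0,-1],[-0.8,-0.8,0,0,0,0,-1],[-0.9,-0.9,0,0,0,0,-1],[-0.98,-1.0,0,0,0,0,-1]]])

```text
time_s: 2.65
position: [0.475, 0.0083, 0.2225]
tcp_rot: [[-0.937, 0.351, 0.0], [0.351, 0.937, -0.0], [-0.001, 0.0, -1.0]]
force: [0.8, -0.8, -0.1]
opening: 0.998
grasp_force: 0.0
```

Emit:
carry_out(deltas=[[[-0.1,-0.1,0.01,0,0,-0.001,-1],[-0.2,-0.2,0.03,0,0,-0.002,-1],[-0.3,-0.3,0.05,0,0,-0.003,-1],[-0.4,-0.4,0.06,0,0,-0.004,-1],[-0.5,-0.5,0.08,0,0,-0.005,-1],[-0.6,-0.6,0.1,0,0,-0.006,-1],[-0.7,-0.7,0.11,0,0,-0.007,-1],[-0.8,-0.8,0.13,0,0,-0.008,-1],[-0.9,-0.95,0.15,0,0,-0.01,-1],[-0.94,-1.0,0.15,0,0,-0.01,-1]]])

```text
time_s: 3.48
position: [0.5547, -0.1836, 0.1993]
tcp_rot: [[-0.956, 0.292, 0.0], [0.292, 0.956, -0.002], [-0.001, -0.001, -1.0]]
force: [0.5, 0.1, 1.3]
opening: 0.999
grasp_force: 0.0
```

```bash
python3 -c "
from h import *
goal((.5513,-.1847,.023),73)
im=capture('wrist');cv2.imwrite('pics/w1.png',im[:,:,::-1])"
```

```text
t 3.4833 pos [ 0.5547 -0.1836  0.1993] shift [ 0.0202 -0.0119  1.1755] turn [-0.0002  0.0001  0.    ] F [0.4929 0.1411 1.317 ] open 0.9992578757372127 0.0 J [ -29.2   28.6   89.5   -0.1   61.8 -102.2]
```

View pics/w1.png

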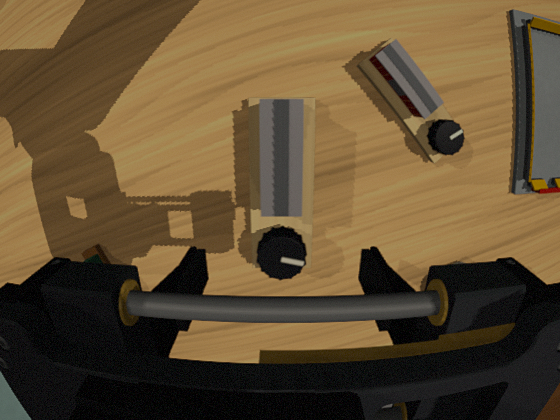

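The wrist view shows the carrier upright: roof from (260,99) to (302,216), knob at (282,252), aligned with the tool. I'll cast those points.

```bash
python3 -c "
from h import *
s=telemetry.read_state()
im=cv2.imread('pics/w1.png')[:,:,::-1].copy()
k=big(mask(im,(0,0,0),(179,255,55),(250,222,312,282)))[:,0]
c,r=cv2.minEnclosingCircle(k);kn=wcast(s,c,.053)[0];print(c,r,kn)
q=wcast(s,[(260,99),(302,99),(302,216),(261,216)],.065);print(q,q.mean(0))
b=wcast(s,[(248,100),(315,98)],.018);print(b,np.linalg.norm(b[0]-b[1]))
d=kn-q.mean(0);print(np.linalg.norm(d[:2]),np.degrees(np.arctan2(d[1],d[0])))
e=q[2:].mean(0)-q[:2].mean(0);print(np.degrees(np.arctan2(e[1],e[0])),np.linalg.norm(e))
"
```

```text
(280.6875, 252.3874969482422) 26.832876205444336 [ 0.6143 -0.2053  0.053 ]
[[ 0.4609 -0.1772  0.065 ]
 [ 0.472  -0.1413  0.065 ]
 [ 0.5779 -0.1724  0.065 ]
 [ 0.5663 -0.2102  0.065 ]] [ 0.5193 -0.1753  0.065 ]
[[ 0.4558 -0.1922  0.018 ]
 [ 0.4742 -0.1251  0.018 ]] 0.06959476900125379
0.09963932749950674 -17.51895968551765
-16.87148653540971 0.11041651324490419
```

Emit:
carry_out(deltas=[[[0.01,-0.01,0.1,0,0,0,-1],[0.02,-0.01,0.2,0,0,0,-1],[0.02,-0.01,0.3,0,0,0,-1],[0.02,-0.01,0.4,0,0,0,-1],[0.02,-0.01,0.5,0,0,0,-1],[0.02,-0.01,0.6,0,0,0,-1],[0.02,-0.01,0.7,0,0,0,-1],[0.02,-0.01,0.8,0,0,0,-1],[0.02,-0.01,0.9,0,0,0,-1],[0.02,-0.01,1.0,0,0,0,-1]]])

```text
time_s: 4.37
position: [0.5501, -0.1795, 0.0496]
tcp_rot: [[-0.957, 0.291, -0.001], [0.291, 0.957, 0.001], [0.001, 0.001, -1.0]]
force: [-0.7, -0.0, -0.4]
opening: 0.999
grasp_force: 0.0
```

Emit:
carry_out(deltas=[[[0,0,0.06,0,0,0,-1],[0,0,0.12,0,0,0,-1],[0,0,0.17,0,0,0,-1],[0,0,0.17,0,0,0,1],[0,0,0.17,0,0,0,1],[0,0,0.17,0,0,0,1],[0,0,0.17,0,0,0,1],[0,0,0.17,0,0,0,1],[0,0,0.17,0,0,0,1],[0,0,0.17,0,0,0,1]]])

```text
time_s: 5.2
position: [0.5507, -0.1811, 0.0249]
tcp_rot: [[-0.957, 0.291, 0.001], [0.291, 0.957, -0.0], [-0.001, -0.0, -1.0]]
force: [-0.0, -0.7, 0.5]
opening: 0.551
grasp_force: 0.0
```

Emit:
carry_out(deltas=[[[0,0,0,0,0,0,1],[0,0,0,0,0,0,1],[0,0,0,0,0,0,1],[0,0,0,0,0,0,1],[0,0,0,0,0,0,1],[0,0,-0.03,0,0,0,1],[0,0,-0.06,0,0,0,1],[0,0,-0.09,0,0,0,1],[0,0,-0.12,0,0,0,1],[0,0,-0.12,0,0,0,1]]])

```text
time_s: 6.03
position: [0.551, -0.1807, 0.0433]
tcp_rot: [[-0.957, 0.29, 0.001], [0.29, 0.957, -0.0], [-0.001, 0.0, -1.0]]
force: [0.8, 0.1, -6.2]
opening: 0.413
grasp_force: 30.0
```

```bash
python3 -c "
from h import *
goal((.5430,.199,.12),77.5)
im=capture('side');cv2.imwrite('pics/s2.png',im[100:300,200:440,::-1].repeat(3,0).repeat(3,1))"
```

```text
t 6.0333 pos [ 0.551  -0.1807  0.0433] shift [ 0.7856  2.407  -0.5119] turn [ 0.      0.0002 -0.0122] F [ 0.7885  0.1337 -6.1735] open 0.41268588830958974 29.995863111689687 J [ -29.2   41.4   96.2    0.    42.3 -102.3]
```

View pics/s2.png

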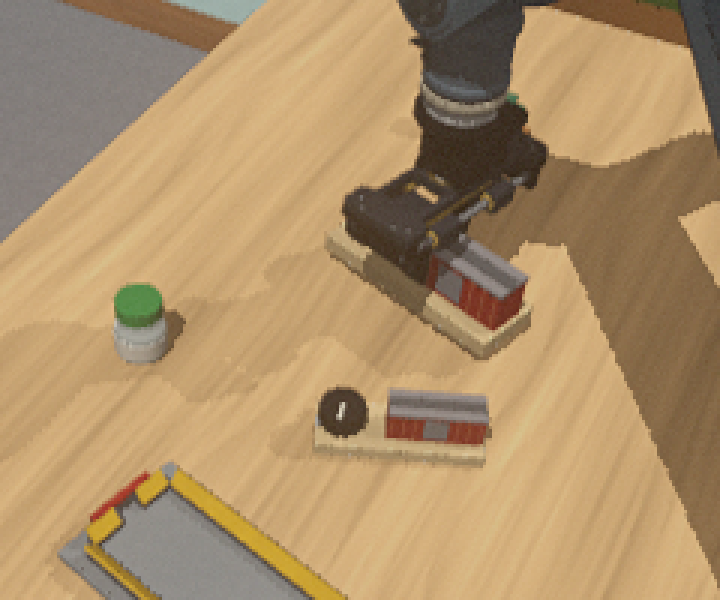

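Grasp is good: opening 0.413 (36 mm), about 6 N weight, board level and clear of the bench. Now lift and carry to the dock.

Emit:
carry_out(deltas=[[[0,0,-0.1,0,0,0,1],[0,0,-0.2,0,0,0,1],[0,0,-0.3,0,0,0,1],[0,0.05,-0.4,0,0,0,1],[0.03,0.12,-0.48,0,0,0,1],[0.06,0.22,-0.52,0,0,0,1],[0.1,0.34,-0.52,0,0,0,1],[0.14,0.46,-0.52,0,0,0,1],[0.18,0.58,-0.52,0,0,0,1],[0.22,0.7,-0.52,0,0,0,1]]])

```text
time_s: 6.92
position: [0.5481, -0.0683, 0.1201]
tcp_rot: [[-0.957, 0.29, -0.002], [0.29, 0.957, 0.001], [0.002, 0.001, -1.0]]
force: [0.3, 0.6, -5.8]
opening: 0.415
grasp_force: 30.0
```

Emit:
carry_out(deltas=[[[0.03,0.1,0,0,0,0,1],[0.06,0.2,0,0,0,0,1],[0.09,0.3,0,0,0,0,1],[0.12,0.4,0,0,0,0,1],[0.15,0.5,0,0,0,0,1],[0.18,0.6,0,0,0,0,1],[0.21,0.7,0,0,0,0,1],[0.24,0.8,0,0,0,0,1],[0.27,0.9,0,0,0,0,1],[0.3,0.98,0,0,0,0,1]]])

```text
time_s: 7.75
position: [0.5476, 0.0853, 0.1201]
tcp_rot: [[-0.957, 0.29, -0.002], [0.29, 0.957, 0.001], [0.002, 0.0, -1.0]]
force: [0.3, 0.9, -5.7]
opening: 0.412
grasp_force: 30.0
```

Emit:
carry_out(deltas=[[[0.04,0.1,0,0,0,-0.002,1],[0.08,0.2,0,0,0,-0.004,1],[0.12,0.3,0,0,0,-0.006,1],[0.16,0.4,0,0,0,-0.008,1],[0.2,0.5,0,0,0,-0.01,1],[0.23,0.6,0,0,0,-0.012,1],[0.25,0.67,0,0,0,-0.012,1],[0.27,0.71,0,0,0,-0.012,1],[0.27,0.73,0,0,0,-0.012,1],[0.27,0.73,0,0,0,-0.012,1]]])

```text
time_s: 8.58
position: [0.542, 0.1998, 0.1204]
tcp_rot: [[-0.976, 0.217, -0.0], [0.217, 0.976, -0.0], [0.0, -0.0, -1.0]]
force: [0.0, -0.1, -6.3]
opening: 0.412
grasp_force: 30.0
```

```bash
python3 -c "
from h import *
goal((.5430,.199,.12),77.5)
for n in ('wrist','top'):
  im=capture(n);cv2.imwrite(f'pics/{n}3.png',im[:,:,::-1])"
```

```text
t 8.5833 pos [0.542  0.1998 0.1204] shift [-0.0078 -0.0041  0.0026] turn [-0.     -0.     -0.0001] F [ 0.0183 -0.1396 -6.2826] open 0.41207152776600825 29.995795274153352 J [  9.2  34.4  94.2  -0.   51.4 -68.3]
```

View pics/wrist3.png

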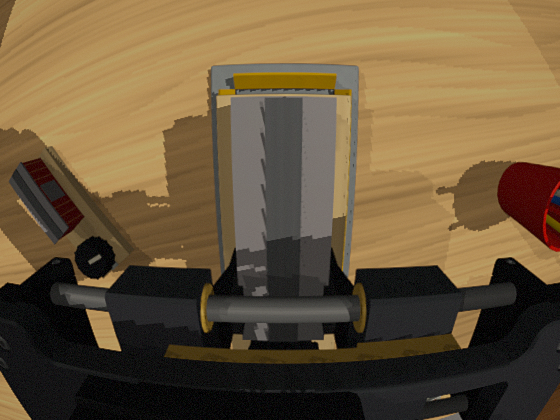

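The wrist view shows the carrier held squarely over the dock: roof rear corners at (231,97) and (334,97), dock base rear corners at (211,67) and (358,66). Now compare the two.

```bash
python3 -c "
from h import *
s=telemetry.read_state();R=s['tcp_rot'];p=s['position']
loc=lambda q:(q-p)@R[:,:2]*1000
f=wcast(s,[(231,97),(334,97)],p[2]+.136-.0005);print('roof rear mm tool xy',loc(f),np.linalg.norm(f[0]-f[1]))
d=wcast(s,[(211,67),(358,66)],.010);print('base rear',loc(d),np.linalg.norm(d[0]-d[1]))
w=wcast(s,[(219,200),(354,200)],.010);print('base side edges',loc(w),np.linalg.norm(w[0]-w[1]))
l=wcast(s,[(234,73),(336,74)],.027);print('lip rear',loc(l))
"
```

```text
roof rear mm tool xy [[84.4839 -4.3617]
 [84.4835  3.7779]] 0.008139563715993078
base rear [[120.2432 -60.113 ]
 [121.3008  61.8772]] 0.1219947957763883
base side edges [[  4.8927 -56.7887]
 [  4.9994  62.4228]] 0.11921156197063111
lip rear [[112.1563 -38.1739]
 [111.5106  40.5477]]
```

```bash
python3 -c "
from h import *
s=telemetry.read_state();R=s['tcp_rot'];p=s['position']
loc=lambda q:(q-p)@R[:,:2]*1000
f=wcast(s,[(231,97),(334,97)],p[2]+.040);print('roof rear mm tool xy',loc(f),np.linalg.norm(f[0]-f[1]))
b=wcast(s,[(217,97),(352,97)],p[2]-.0069);print('board rear corners',loc(b),np.linalg.norm(b[0]-b[1]))
im=cv2.imread('pics/top3.png')[:,:,::-1].copy()
y=pts(mask(im,(20,150,70),(32,255,255),(170,190,260,305)));print('lips',rect(cast('top',y,.024)))
"
```

```text
roof rear mm tool xy [[ 88.1089 -19.5138]
 [ 88.1068  18.5303]] 0.03804417023182188
board rear corners [[ 90.1914 -34.2962]
 [ 90.2874  35.2176]] 0.06951388126223791
lips (array([0.5431, 0.1986]), 0.23017895221710205, 0.104484923183918, -12.282112121582031)
```

Emit:
carry_out(deltas=[[[0.01,0,0.0,0,0,0,1],[0.02,0,0.05,0,0,0,1],[0.03,0,0.12,0,0,0,1],[0.03,0,0.19,0,0,0,1],[0.03,0,0.26,0,0,0,1],[0.03,0,0.33,0,0,0,1],[0.03,0,0.38,0,0,0,1],[0.03,0,0.41,0,0,0,1],[0.03,0,0.43,0,0,0,1],[0.03,0,0.43,0,0,0,1]]])

```text
time_s: 9.52
position: [0.5376, 0.2003, 0.0553]
tcp_rot: [[-0.976, 0.218, -0.001], [0.218, 0.976, -0.0], [0.001, -0.0, -1.0]]
force: [0.2, 0.0, -4.4]
opening: 0.411
grasp_force: 30.0
```

Emit:
carry_out(deltas=[[[0,0,0.01,0,0,0,1],[0,0,0.03,0,0,0,1],[0,0,0.05,0,0,0,1],[0,0,0.07,0,0,0,1],[0,0,0.09,0,0,0,1],[0,0,0.11,0,0,0,1],[0,0,0.12,0,0,0,1],[0,0,0.13,0,0,0,1],[0,0,0.13,0,0,0,1],[0,0,0.13,0,0,0,1]]])

```text
time_s: 10.35
position: [0.5378, 0.2003, 0.0365]
tcp_rot: [[-0.976, 0.218, -0.0], [0.218, 0.976, -0.0], [0.0, -0.0, -1.0]]
force: [0.1, 0.7, -5.6]
opening: 0.41
grasp_force: 30.0
```

```bash
python3 -c "
from h import *
goal((.5430,.199,.0349),77.5)
im=capture('side');cv2.imwrite('pics/s4.png',im[180:380,180:420,::-1].repeat(3,0).repeat(3,1))"
```

```text
t 10.35 pos [0.5378 0.2003 0.0365] shift [-0.0354 -0.0012  0.0104] turn [-0.     -0.     -0.0002] F [ 0.1166  0.6816 -5.5548] open 0.40956787703117603 29.995727841742337 J [  9.3  41.8  97.1  -0.   41.  -68.1]
```

View pics/s4.png

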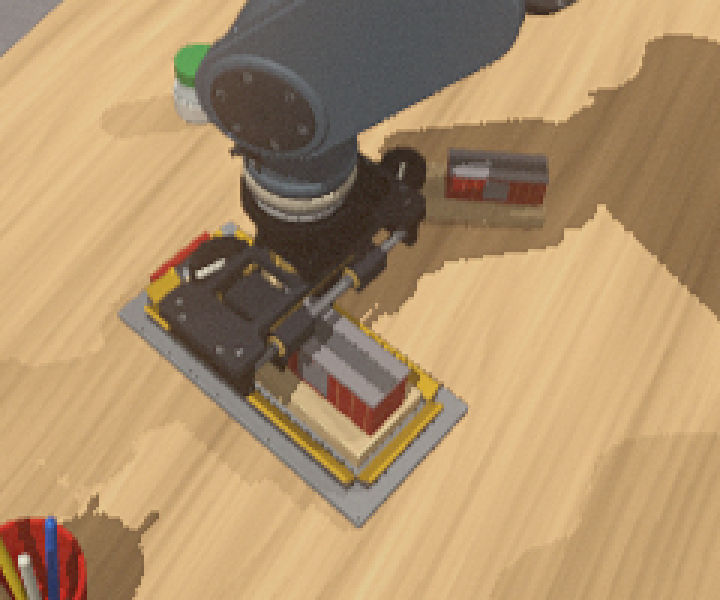

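The side view shows the carrier inside the lips, with the last ~2 mm still held. I'll lower to contact, then release.

Emit:
carry_out(deltas=[[[0,0,0.004,0,0,0,1],[0,0,0.008,0,0,0,1],[0,0,0.012,0,0,0,1],[0,0,0.014,0,0,0,1],[0,0,0.014,0,0,0,1],[0,0,0.014,0,0,0,1],[0,0,0.014,0,0,0,1],[0,0,0.014,0,0,0,1],[0,0,0.014,0,0,0,1],[0,0,0.014,0,0,0,1]]])

```text
time_s: 11.23
position: [0.538, 0.2004, 0.0348]
tcp_rot: [[-0.976, 0.218, 0.0], [0.218, 0.976, 0.0], [-0.0, 0.0, -1.0]]
force: [-1.7, 0.3, 0.2]
opening: 0.41
grasp_force: 30.0
```

Emit:
carry_out(deltas=[[[0,0,0,0,0,0,-1],[0,0,0,0,0,0,-1],[0,0,0,0,0,0,-1],[0,0,0,0,0,0,-1],[0,0,0,0,0,0,-1],[0,0,0,0,0,0,-1],[0,0,0,0,0,0,-1],[0,0,0,0,0,0,-1],[0,0,0,0,0,0,-1],[0,0,0,0,0,0,-1]]])

```text
time_s: 12.07
position: [0.5378, 0.2004, 0.0344]
tcp_rot: [[-0.976, 0.218, -0.0], [0.218, 0.976, -0.0], [0.0, -0.0, -1.0]]
force: [0.4, -0.0, -0.8]
opening: 0.983
grasp_force: 0.0
```

Emit:
carry_out(deltas=[[[0,0,-0.08,0,0,0,-1],[0,0,-0.16,0,0,0,-1],[0,0,-0.24,0,0,0,-1],[0,0,-0.34,0,0,0,-1],[0,0,-0.46,0,0,0,-1],[0,0,-0.58,0,0,0,-1],[0,0,-0.7,0,0,0,-1],[0,0,-0.82,0,0,0,-1],[0,0,-0.9,0,0,0,-1],[0,0,-0.9,0,0,0,-1]]])

```text
time_s: 12.9
position: [0.5401, 0.2008, 0.1739]
tcp_rot: [[-0.976, 0.218, 0.008], [0.218, 0.976, 0.001], [-0.008, 0.003, -1.0]]
force: [0.1, 0.2, -0.3]
opening: 0.998
grasp_force: 0.0
```

```bash
python3 -c "
from h import *
s=telemetry.read_state()
im=capture('wrist');cv2.imwrite('pics/w5.png',im[:,:,::-1])
goal((.61,.18,.14),77.5)"
```

```text
t 12.95 pos [0.5391 0.2006 0.1722] shift [-0.4899 -0.0317  0.217 ] turn [ 0.0003  0.0008 -0.0002] F [-0.5205 -0.7785  0.0385] open 1.0017643823087534 0.0 J [  9.3  29.9  92.5   0.   57.3 -68.1]
```

View pics/w5.png

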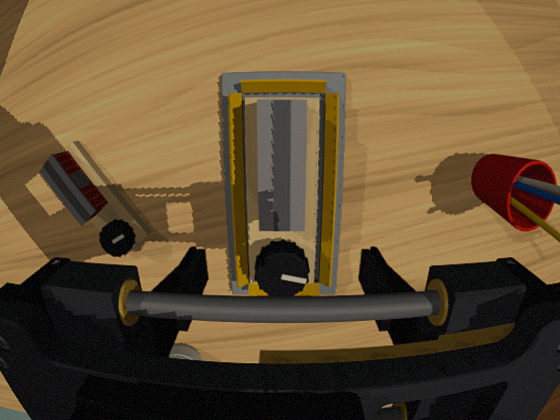

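The carrier lies in the dock. The knob is at about (282,265) with its pointer still toward +y side, so it is unlocked. Next I'll locate the knob axis two ways.

```bash
python3 -c "
from h import *
s=telemetry.read_state()
im=cv2.imread('pics/w5.png')[:,:,::-1].copy()
q=wcast(s,[(257,100),(305,100),(305,230),(259,230)],.075);print(q.mean(0),np.linalg.norm(q[0]-q[1]),np.linalg.norm(q[0]-q[3]))
e=q[2:].mean(0)-q[:2].mean(0);a=np.arctan2(e[1],e[0]);print('yaw',np.degrees(a))
print('knob from roof',q.mean(0)[:2]+.107*np.array([np.cos(a),np.sin(a)]))
k=wcast(s,[(255,265),(309,265)],.060);print('knob',k,k.mean(0))
t=capture('top');cv2.imwrite('pics/top5.png',t[:,:,::-1])
goal((.6102,.1843,.10),117.5)
"
```

```text
[0.5041 0.207  0.075 ] 0.037474244366710104 0.10840783120347003
yaw -12.178742150172543
knob from roof [0.6086 0.1845]
knob [[0.5923 0.1615 0.06  ]
 [0.6034 0.2114 0.06  ]] [0.5978 0.1864 0.06  ]
t 13.0 pos [0.5382 0.2004 0.1708] shift [-0.4909 -0.0007  0.4731] turn [ 0.      0.0004 -0.1113] F [-1.0176  0.0244  0.0134] open 1.0044332697572318 0.0 J [  9.3  30.   92.6  -0.   57.3 -68.1]
```

Emit:
carry_out(deltas=[[[-0.05,0,0,0,0,-0.013,-1],[-0.11,0,0,0,0,-0.026,-1],[-0.17,0,0.05,0,0,-0.039,-1],[-0.23,0,0.1,0,0,-0.052,-1],[-0.29,0,0.16,0,0,-0.065,-1],[-0.35,0,0.22,0,0,-0.078,-1],[-0.41,0,0.28,0,0,-0.091,-1],[-0.46,0,0.34,0,0,-0.104,-1],[-0.487,0,0.38,0,0,-0.111,-1],[-0.487,0,0.4,0,0,-0.111,-1]]])

```text
time_s: 13.83
position: [0.6088, 0.1839, 0.1073]
tcp_rot: [[-0.888, -0.46, -0.003], [-0.46, 0.888, -0.0], [0.003, 0.001, -1.0]]
force: [0.3, -0.2, 0.3]
opening: 1.001
grasp_force: 0.0
```

```bash
python3 -c "
from h import *
t=capture('wrist');cv2.imwrite('pics/w6.png',t[:,:,::-1])
goal((.6095,.1845,.033),117.5)
"
```

```text
t 13.8833 pos [0.6079 0.184  0.1071] shift [-0.0128 -0.0027  0.4939] turn [ 0.0002 -0.0006 -0.0006] F [-1.3384  0.6043 -0.6673] open 0.9979213329190593 0.0 J [   6.8   39.1   85.8    0.    55.3 -110.5]
```

View pics/w6.png

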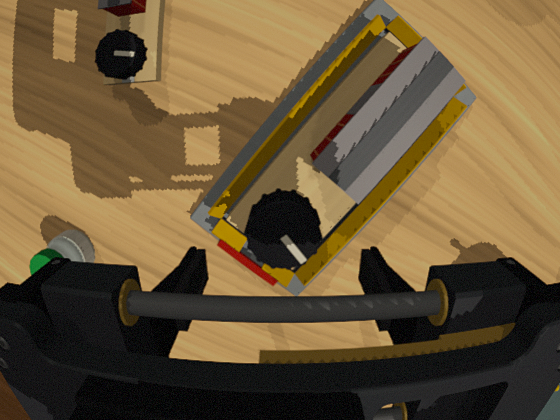

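The wrist view shows the knob at (284,228), centred between the fingers, with clear space for both fingertips. Descend and grip.

Emit:
carry_out(deltas=[[[-0.01,0,0.06,0,0,0,-1],[-0.012,0,0.14,0,0,0,-1],[-0.012,0,0.22,0,0,0,-1],[-0.012,0,0.3,0,0,0,-1],[-0.012,0,0.37,0,0,0,-1],[-0.012,0,0.43,0,0,0,-1],[-0.012,0,0.47,0,0,0,-1],[-0.012,0,0.49,0,0,0,-1],[-0.012,0,0.49,0,0,0,-1],[-0.012,0,0.49,0,0,0,-1]]])

```text
time_s: 14.72
position: [0.611, 0.1853, 0.036]
tcp_rot: [[-0.888, -0.46, 0.0], [-0.46, 0.888, 0.0], [-0.0, -0.0, -1.0]]
force: [0.2, -0.3, 0.5]
opening: 1.0
grasp_force: 0.0
```

Emit:
carry_out(deltas=[[[0,0,0,0,0,0,1],[0,0,0,0,0,0,1],[0,0,0,0,0,0,1],[0,0,0,0,0,0,1],[0,0,0,0,0,0,1],[0,0,0,0,0,0,1],[0,0,0,0,0,0,1],[0,0,0,0,0,0,1],[0,0,0,0,0,0,1],[0,0,0,0,0,0,1]]])

```text
time_s: 15.55
position: [0.6109, 0.1852, 0.0361]
tcp_rot: [[-0.888, -0.46, 0.0], [-0.46, 0.888, -0.0], [-0.0, -0.0, -1.0]]
force: [0.3, -0.9, 1.5]
opening: 0.588
grasp_force: 30.0
```

Emit:
carry_out(deltas=[[[0,0,0,0,0,0.013,1],[0,0,0,0,0,0.026,1],[0,0,0,0,0,0.039,1],[0,0,0,0,0,0.052,1],[0,0,0,0,0,0.065,1],[0,0,0,0,0,0.078,1],[0,0,0,0,0,0.091,1],[0,0,0,0,0,0.104,1],[0,0,0,0,0,0.117,1],[0,0,0,0,0,0.13,1]]])

```text
time_s: 16.38
position: [0.611, 0.184, 0.0361]
tcp_rot: [[-0.942, 0.335, 0.0], [0.335, 0.942, -0.002], [-0.001, -0.002, -1.0]]
force: [0.1, -5.1, 1.7]
opening: 0.592
grasp_force: 30.0
```

```bash
python3 -c "
from h import *
goal((.611,.1853,.036),37.5);print(telemetry.read_state()['moment'])
"
```

```text
t 16.3833 pos [0.611  0.184  0.0361] shift [0.003  0.0083 0.0006] turn [-0.0003  0.0002  0.0915] F [ 0.0846 -5.1379  1.6528] open 0.5915478439840604 29.995103934779763 J [  6.8  45.   87.3  -0.2  47.6 -63.5]
[-0.7276 -0.0889  0.1965]
```

Emit:
carry_out(deltas=[[[0,0,0,0,0,0.013,1],[0,0,0,0,0,0.026,1],[0,0,0,0,0,0.039,1],[0,0,0,0,0,0.052,1],[0,0,0,0,0,0.065,1],[0,0,0,0,0,0.078,1],[0,0,0,0,0,0.086,1],[0,0,0,0,0,0.09,1],[0,0,0,0,0,0.09,1],[0,0,0,0,0,0.09,1]]])

```text
time_s: 17.22
position: [0.6106, 0.1844, 0.0361]
tcp_rot: [[-0.619, 0.785, -0.001], [0.785, 0.619, -0.001], [-0.001, -0.001, -1.0]]
force: [-1.4, -4.0, 2.9]
opening: 0.588
grasp_force: 30.0
```

```bash
python3 -c "
from h import *
goal((.611,.1853,.036),37.5);print(telemetry.read_state()['moment'])
"
```

```text
t 17.2167 pos [0.6106 0.1844 0.0361] shift [0.0027 0.0059 0.0007] turn [-0.0002  0.0001  0.0021] F [-1.4263 -4.0078  2.9088] open 0.5880216694366768 30.00109621323645 J [  6.8  45.   87.4  -0.1  47.7 -31.4]
[-0.6873  0.1349  0.1691]
```

Emit:
carry_out(deltas=[[[0,0,0,0,0,0.008,1],[0,0,0,0,0,0.015,1],[0,0,0,0,0,0.015,1],[0,0,0,0,0,0.015,-1],[0,0,0,0,0,0.015,-1],[0,0,0,0,0,0.015,-1],[0,0,0,0,0,0.015,-1],[0,0,0,0,0,0.015,-1],[0,0,0,0,0,0.015,-1],[0,0,0,0,0,0.015,-1]]])

```text
time_s: 18.05
position: [0.6108, 0.1854, 0.0359]
tcp_rot: [[-0.541, 0.841, -0.0], [0.841, 0.541, 0.0], [0.0, 0.0, -1.0]]
force: [-0.8, -0.8, 0.6]
opening: 0.977
grasp_force: 0.0
```

Emit:
carry_out(deltas=[[[0,0,0,0,0,0,-1],[0,0,0,0,0,0,-1],[0,0,-0.08,0,0,0,-1],[0,0,-0.16,0,0,0,-1],[0,0,-0.26,0,0,0,-1],[0,0,-0.38,0,0,0,-1],[0,0,-0.5,0,0,0,-1],[0,0,-0.62,0,0,0,-1],[0,0,-0.7,0,0,0,-1],[0,0,-0.7,0,0,0,-1]]])

```text
time_s: 18.88
position: [0.6132, 0.1857, 0.1453]
tcp_rot: [[-0.541, 0.841, 0.008], [0.841, 0.541, 0.001], [-0.003, 0.007, -1.0]]
force: [-0.5, 0.3, -0.3]
opening: 1.001
grasp_force: 0.0
```

```bash
python3 -c "
from h import *
t=capture('wrist');s=telemetry.read_state();print(s['position'],s['force'],s['opening'])
cv2.imwrite('pics/w7.png',t[:,:,::-1])
"
```

```text
[0.6121 0.1855 0.1434] [ 0.0595 -0.86   -0.4726] 0.997705656529405
```

View pics/w7.png

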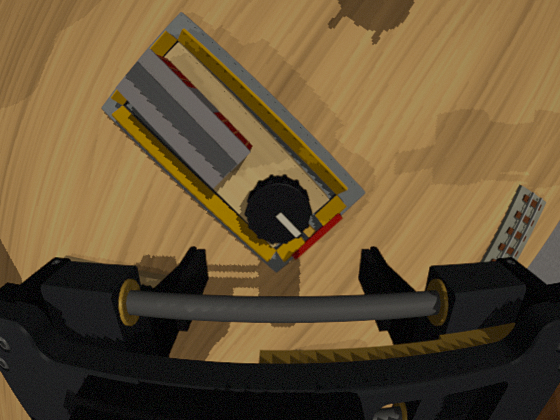

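The pointer now runs from (279,216) to (299,239), roughly along the dock's axis towards the red bar. I'll measure the angle.

```bash
python3 -c "
from h import *
s=telemetry.read_state()
im=cv2.imread('pics/w7.png')[:,:,::-1].copy()
def ang(P):
    vx,vy=cv2.fitLine(P[:,:2].astype(np.float32),cv2.DIST_L2,0,.01,.01)[:2,0];return np.degrees(np.arctan(vy/vx))
w=big(mask(im,(0,0,120),(179,80,255),(268,205,308,243)))[:,0]
print('pointer',len(w),ang(wcast(s,w,.063)),rect(wcast(s,w,.063)))
rd=wcast(s,big(mask(im,(0,0,60),(179,70,255),(110,45,252,195)))[:,0],.075);r=rect(rd);print('roof',r)
a=np.radians(r[3]);print('carrier origin',r[0]+.039*np.array([np.cos(a),np.sin(a)]),'dock ~(.543,.199)')
"
```

```text
pointer 51 -15.207321 (array([0.62  , 0.1822]), 0.02373560518026352, 0.0051846993155777454, -15.942878723144531)
roof (array([0.5041, 0.2042]), 0.11098188161849976, 0.061544470489025116, -14.548622131347656)
carrier origin [0.5419 0.1944] dock ~(.543,.199)
```

```bash
python3 -c "
from rig import job
print(job.hand_in())"
```

```text
the job is handed in; nothing more can be done
None
```

The carrier lies in the dock with its knob at the keeper end and the knob turned to its locked stop; the final wrist view shows the pointer along the carrier's +x to within about 3°. I handed the job in at about 19 s, with the gripper clear; no verdict was returned.

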